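# Put three mixed-up supplies back on their colour trays

### The job

The three supplies on this health-point desk are on each other's trays: stand each one upright in the middle of the tray of its own colour (blue carton on blue, green-capped bottle on green, orange-lidded tub on orange). Use the empty grey tray to park one on the way, never stand any of them on the bare desk or knock one over, and leave the grey tray empty at the end. Do not disturb the tape roll, the oximeter or the thermometer.

Things in the scene. Friction and masses are not known exactly. Their poses are not given: they have to be found in the camera images.
- carton: Small upright cardboard carton, blue with white panels, 60 (x) x 44 (y) x 95 mm tall (z), 0.10 to 0.21 kg, rigid. Origin: centre of its underside; z up, x along the wider side. Turned up to about 50 degrees at the start, standing in one of the trays.
- bottle: Round white bottle with a green label and green cap: straight body 52 mm in diameter up to 84 mm, then a shoulder to 96 mm and a cap 29 mm in diameter up to 122 mm. 0.10 to 0.20 kg, rigid. Origin: centre of its underside, z up. Stands in one of the trays at the start.
- tub: Round white straight-sided tub with an orange lid and an orange stripe, 58 mm in diameter, 80 mm tall, 0.08 to 0.17 kg, rigid. Origin: centre of its underside, z up. Stands in one of the trays at the start.
- tray_blue: Blue: fixed shallow square tray, 96 mm outside, 86 mm inside, floor 6 mm thick, rim top 14 mm above the desk. Origin: centre of its underside, on the desk; z up, x and y along its sides. Home of the carton.
- tray_green: Green: fixed shallow square tray, 96 mm outside, 86 mm inside, floor 6 mm thick, rim top 14 mm above the desk. Origin: centre of its underside, on the desk; z up, x and y along its sides. Home of the bottle.
- tray_orange: Orange: fixed shallow square tray, 96 mm outside, 86 mm inside, floor 6 mm thick, rim top 14 mm above the desk. Origin: centre of its underside, on the desk; z up, x and y along its sides. Home of the tub.
- tray_grey: Grey: fixed shallow square tray, 96 mm outside, 86 mm inside, floor 6 mm thick, rim top 14 mm above the desk. Origin: centre of its underside, on the desk; z up, x and y along its sides. The spare: empty at the start and at the end, used for parking.
- tape: Bystander: loose cream roll of tape lying flat, 60 mm in diameter, 24 mm tall, origin under its centre. Leave alone.
- oximeter: Bystander: loose grey finger clip (oximeter) with a black window, 58 x 32 x 30 mm tall, origin under its centre. Leave alone.
- thermometer: Bystander: loose white stick thermometer with a red end, lying flat, 130 (x) x 14 x 12 mm tall, origin under its centre. Leave alone.
Mind the look-alikes: they are no part of the job. There is more than one size of the tray_blue; the job needs the middle-sized.

How it is judged:
By the outcome, as a careful person would: the job done as asked, in the order asked, and still so for the second after the job is handed in, with the robot touching nothing.
It also fails if it takes over 115 s, if anything falls off the work surface, if the arm or the gripper's body presses on something with over 40 N, if the wrist force passes 120 N, or if a joint passes its speed limit or range.

### The arm

A 7-joint arm with a two-finger parallel gripper is mounted at the origin on the work surface. World frame = base frame: x ahead of the robot, y to its left, z up, the work surface at z = 0. Lengths are in m, angles in rad, forces in N, time in s.
With the tool pointing down it reaches from about 0.4 to 0.85 m from the base axis. Payload 10.4 kg.
Tool frame: the origin (TCP) lies between the finger pads; the fingertips stand 14 mm ahead of it and the grasp point (between the pads) lies 5 mm behind it; z points along the fingers, y is the direction in which the jaws open and shut (so a half turn about z gives the same grasp; the last joint's range is limited). The gripper opens to 87 mm and grips with 3 to 60 N. Pads are 19 mm wide; open, the fingers measure 117 mm over their backs; the gripper's body (75 mm by 190 mm) begins 51 mm behind the grasp point.
Start: joints at [-1.301, 0.332, -0.065, 1.46, 0.022, 1.35, -0.088], TCP at [0.18, 0.598, 0.237] pointing down, gripper open.
Joint ranges: [-2.6, 2.6], [-0.5, 2.12], [-1.47, 1.34], [0.16, 2.42], [-1.27, 4.41], [0.06, 2.06], [-2.6, 2.6]. Speed limits (rad/s): [2.22, 2.22, 2.79, 2.79, 3.14, 3.14, 3.14].

### API

Orientations are given as a unit quaternion [x, y, z, w].
In Python, from bench import readout, camera, calibration, order gives the robot as it stands.
- The arm moves only by the tool apply_moves, never from a script. Its argument "deltas" is a list of rows, each an object with "translation": the shift along the world's x, y, z in m, a list of three; "turn": the turn, a rotation vector about the world's x, y, z in rad, a list of three; "hand": the finger opening in m, from 0 to 0.087. A call has 1 to 5 rows; each row shifts and turns the pose as measured when the row begins; what a row does not reach is not made up. A row lasts 1/10 s, in which the tool goes at most 50 mm and 8.59 degrees, less where a joint would pass 70% of its speed; a pose out of reach is approached as far as the arm can. A call with a gripper value outside its range is refused whole. The fingers move at their own pace and stop on an object; "newtons" is the grip in N (left out, the last holds). Time passes only in rows, so rows that do not move let the fingers close. It gives the time, the measured TCP pose, the force and the opening at its end, in the units of the state.
- readout.read_state(): the state, without advancing time (a new reading comes with each control period).
- camera(name): name is "scene" or "top" or "wrist"; returns the picture (420x560x3 uint8, red, green, blue); there is no depth.
- calibration(name): a dict with "fx", "fy", "cx", "cy" (pixels), "extrinsics" (4x4, takes a point from world to camera coordinates). Camera axes: x right, y down, z forward; pixel columns grow to the right and rows downward; lengths in m; the calibration is good to about 2 mm. A picture is of the moment at which its call begins: read the wrist's pose just before it. calibration takes no time and is no camera call; for the wrist camera it gives the pose at the moment of the call.
- order.close_job(): hands the job in, once; it reports no verdict.
The state is a dict: "time": time; "joint_positions": joint angles; "joint_vel": joint speeds; "joint_torque": joint torques, N m; "ee_pos": TCP position; "eef_rot": TCP orientation; "ft_force": force on the tool from outside, world axes, zero at the start; "torque": the same for the moment, N m; "width": finger opening in m.
Only numpy, scipy, OpenCV 4.12 (cv2) and the standard library are available. Lean on these libraries where they do the work, as an engineer would, in place of code of your own. Each camera call takes 0.05 s, during which the arm holds its last target. There are 200 camera calls.

## Working session

There is one attempt and no reset: what is moved stays moved. The work goes in short steps, Python scripts to look and compute and a tool call to move; the robot and the scene stay as the last step left them, time stands still between calls to the robot, and variables do not carry over. Pictures are saved under pics/ and viewed, about 12 in all and at most 16, crops included, and the job is handed in when it is done.

Besides the shell and the picture viewer there is one more tool, called after "Call:" as name([rows], argument=value, ...), one row to a line, values as JSON. apply_moves: Moves the arm, as the interface text tells. Its arguments: {"type":"object","properties":{"deltas":{"type":"array","items":{"type":"object","properties":{"translation":{"type":"array","items":{"type":"number"}},"turn":{"type":"array","items":{"type":"number"}},"hand":{"type":"number"}}}},"newtons":{"type":"number"}},"required":["deltas"]}

```bash
mkdir -p pics
cat > h.py <<'E'
import cv2, numpy as np
from bench import readout, camera, calibration, order
def snap(n, f):
    im=camera(n); cv2.imwrite('pics/'+f, im[:,:,::-1]); return im
def px2w(c,u,v,z):
    E=np.array(c['extrinsics']);R,t=E[:3,:3],E[:3,3]
    o=-R.T@t; d=R.T@np.array([(u-c['cx'])/c['fx'],(v-c['cy'])/c['fy'],1.])
    return o+d*(z-o[2])/d[2]
def w2px(c,p):
    E=np.array(c['extrinsics']);q=E[:3,:3]@np.array(p)+E[:3,3]
    return np.array([c['fx']*q[0]/q[2]+c['cx'],c['fy']*q[1]/q[2]+c['cy']])
E
python3 - <<'E'
from h import *
print(readout.read_state())
for n in('top','scene'):
    snap(n,n+'0.png'); print(n,calibration(n))
E
```

```text
{'time': 0.0, 'joint_positions': array([-1.30057909,  0.33286538, -0.06467528,  1.46100066,  0.02161037,
        1.34990446, -0.08851171]), 'joint_vel': array([ 0.0008122 ,  0.00038219,  0.00011632, -0.00029404,  0.00041845,
        0.00028691,  0.00222559]), 'joint_torque': array([-5.92360830e-04, -6.23257613e+01,  2.42740178e-02, -3.89897525e+01,
       -6.13807468e-02,  3.96725116e-02,  1.41967926e-04]), 'ee_pos': array([0.18031651, 0.59801066, 0.2357296 ]), 'eef_rot': array([ 1.45891307e-01,  9.89300347e-01, -7.38369177e-04, -6.35759259e-05]), 'ft_force': array([ 0.96238389, -0.43313402,  0.64914034]), 'torque': array([-0.00816595,  0.0045613 ,  0.01360202]), 'width': 0.08705432389921343}
top {'fx': 443.418023876199, 'fy': 443.418023876199, 'cx': 286.71046407272576, 'cy': 208.6040656882678, 'extrinsics': array([[ 3.35488072e-04, -9.99734411e-01,  2.30433286e-02,
         7.96175335e-02],
       [-9.97187903e-01, -2.06134906e-03, -7.49135237e-02,
         4.72297835e-01],
       [ 7.49411279e-02, -2.29533959e-02, -9.96923753e-01,
         1.17488441e+00],
       [ 0.00000000e+00,  0.00000000e+00,  0.00000000e+00,
         1.00000000e+00]])}
scene {'fx': 441.93676036088226, 'fy': 441.93676036088226, 'cx': 277.1863764843896, 'cy': 219.52265333058776, 'extrinsics': array([[ 0.84839312,  0.52929684,  0.00860085, -0.46787338],
       [ 0.29783782, -0.46383689, -0.83435483, -0.07630831],
       [-0.43763198,  0.71042255, -0.55116064,  1.08220404],
       [ 0.        ,  0.        ,  0.        ,  1.        ]])}
```

View pics/top0.png

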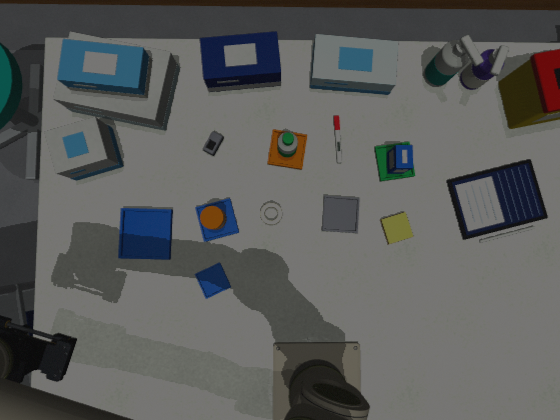

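View pics/scene0.png

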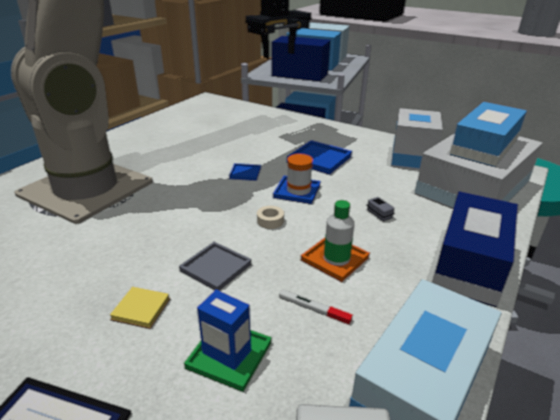

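The top view shows three blue trays: large (146,233), middle (217,219, with the tub on it) and small (213,281). I'll measure them all and check the middle one in a crop.

Run:
```python
from h import *
im=cv2.imread('pics/top0.png'); hsv=cv2.cvtColor(im,cv2.COLOR_BGR2HSV); c=calibration('top')
def rect(name,box,lo,hi,z):
    x0,y0,x1,y1=box
    m=cv2.inRange(hsv,np.array(lo),np.array(hi)); k=np.zeros_like(m);k[y0:y1,x0:x1]=m[y0:y1,x0:x1]
    k=cv2.morphologyEx(k,cv2.MORPH_OPEN,np.ones((2,2)))
    p=cv2.findNonZero(k)[:,0,:]
    w=np.array([px2w(c,u,v,z)[:2] for u,v in p],np.float32)
    r=cv2.minAreaRect(w*1000); print(name,len(p),'ctr',np.round(r[0],1),'size',np.round(r[1],1),'ang',round(r[2],1),'pxctr',p.mean(0).round(1))
B=([100,100,40],[130,255,255])
rect('bigblue',(110,195,180,270),*B,.014)
rect('midblue',(190,190,245,248),*B,.014)
rect('smallblue',(190,255,240,305),*B,.014)
rect('green',(368,135,420,188),[45,120,30],[85,255,255],.014)
rect('orange',(260,122,312,175),[3,150,60],[20,255,255],.014)
rect('grey',(315,188,366,240),[90,20,30],[140,110,125],.014)
rect('tublid',(195,200,230,235),[3,150,60],[20,255,255],.08)
rect('cap',(270,125,305,165),[45,120,30],[85,255,255],.122)
rect('carton',(370,135,420,188),*B,.095)
a=cv2.resize(im[120:250,190:310],None,fx=5,fy=5,interpolation=cv2.INTER_CUBIC)[:, :]
b=cv2.resize(im[130:240,320:420],None,fx=4,fy=4,interpolation=cv2.INTER_CUBIC)
a=cv2.resize(a,(400,433)); b=cv2.resize(b,(394,433)); cv2.imwrite('pics/crop1.png',np.clip(np.hstack([a,b])*1.6,0,255).astype(np.uint8))
```

```text
bigblue 2615 ctr [403.3 455. ] size [138.  134.5] ang 88.6 pxctr [145.8 234.3]
midblue 779 ctr [440.4 265.2] size [96.5 96.7] ang 15.5 pxctr [220.5 222. ]
smallblue 763 ctr [279.  274.1] size [72.6 72.8] ang 25.0 pxctr [213.5 281.2]
green 557 ctr [ 601.1 -216.7] size [96.3 96.3] ang 8.6 pxctr [389.8 164.1]
orange 780 ctr [632.3  76.5] size [94.2 96.6] ang 80.8 pxctr [287.9 153. ]Traceback (most recent call last):
  File "<stdin>", line 16, in <module>
  File "<stdin>", line 7, in rect
TypeError: 'NoneType' object is not subscriptable
```

Run:
```python
from h import *
im=cv2.imread('pics/top0.png'); hsv=cv2.cvtColor(im,cv2.COLOR_BGR2HSV); c=calibration('top')
print(hsv[214,341],hsv[240,341],hsv[195,341],im[214,341],im[245,341])
def rect(name,box,lo,hi,z):
    x0,y0,x1,y1=box
    m=cv2.inRange(hsv,np.array(lo),np.array(hi)); k=np.zeros_like(m);k[y0:y1,x0:x1]=m[y0:y1,x0:x1]
    k=cv2.morphologyEx(k,cv2.MORPH_OPEN,np.ones((2,2)))
    p=cv2.findNonZero(k)
    if p is None: print(name,'none');return
    p=p[:,0,:]
    w=np.array([px2w(c,u,v,z)[:2] for u,v in p],np.float32)
    r=cv2.minAreaRect(w*1000); print(name,len(p),'ctr',np.round(r[0],1),'size',np.round(r[1],1),'ang',round(r[2],1),'pxctr',p.mean(0).round(1))
B=([100,100,40],[130,255,255])
rect('grey',(315,188,366,240),[0,0,30],[179,255,130],.014)
rect('tublid',(195,200,230,235),[3,150,60],[20,255,255],.08)
rect('cap',(270,125,305,165),[45,120,30],[85,255,255],.122)
rect('carton',(370,135,420,188),*B,.095)
a=cv2.resize(im[120:250,190:310],(400,433),interpolation=cv2.INTER_CUBIC)
b=cv2.resize(im[135:185,370:420],(433,433),interpolation=cv2.INTER_CUBIC)[:,:394]
cv2.imwrite('pics/crop1.png',np.clip(np.hstack([a,b])*1.6,0,255).astype(np.uint8))
```

```text
[108  16  79] [ 20   7 117] [ 30   7 112] [79 76 74] [113 117 118]
grey 2652 ctr [457.1 -66.8] size [135.9 138.8] ang 89.7 pxctr [341.  214.5]
tublid 429 ctr [443.3 269.5] size [55.8 58.1] ang 0.1 pxctr [212.8 218.1]
cap 148 ctr [621.2  81.8] size [32.6 58.7] ang 86.2 pxctr [288.2 143.6]
carton 367 ctr [ 592.4 -211.8] size [56.3 71. ] ang 88.8 pxctr [404.4 158. ]
```

View pics/crop1.png

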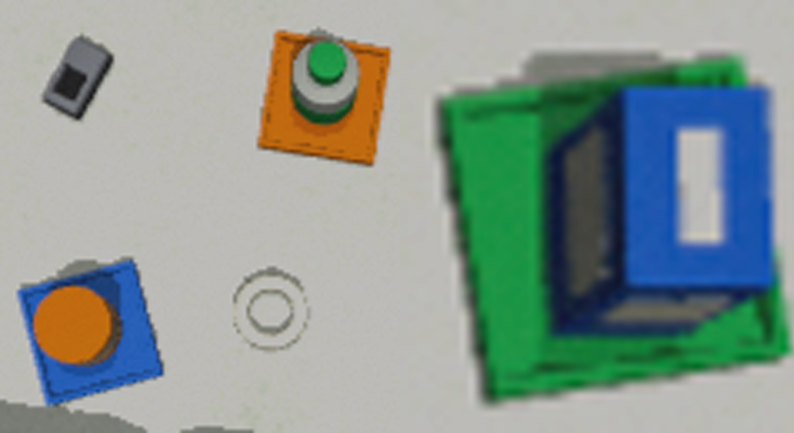

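Crop: the tub stands on the middle blue tray (90,330). That tray measures 96.5 mm against 138 and 73 mm for the look-alikes, so it is tray_blue. The bottle cap is at (326,62) and the carton top at (700,187), yaw about 0.

Run:
```python
from h import *
im=cv2.imread('pics/top0.png'); hsv=cv2.cvtColor(im,cv2.COLOR_BGR2HSV); c=calibration('top')
k=np.zeros(im.shape[:2],np.uint8); k[188:240,315:366]=(hsv[188:240,315:366,2]<97)*255
k=cv2.morphologyEx(k,cv2.MORPH_OPEN,np.ones((3,3)))
p=cv2.findNonZero(k)[:,0]; w=np.array([px2w(c,u,v,.014)[:2] for u,v in p],np.float32)*1000
print('grey',cv2.minAreaRect(w))
q=[(396.2,145),(412.9,144.9),(413.4,168),(396,168.3)]
w=np.array([px2w(c,u-.5+0.06,v-.5+.06,.095)[:2] for u,v in q]);print('carton',w.round(4),w.mean(0))
print('cap',px2w(c,287.4,138.2,.122))
w=np.array([px2w(c,u,v,.086)[:2] for u,v in [(212,217)]]);
m=cv2.inRange(hsv,np.array([3,150,60]),np.array([20,255,255]));n=np.zeros_like(m);n[200:235,195:230]=m[200:235,195:230]
p=cv2.findNonZero(n)[:,0];(cc,r)=cv2.minEnclosingCircle(p.astype(np.float32));print('tub',cc,r,px2w(c,*cc,.086))
```

```text
grey ((459.7545471191406, -63.945213317871094), (98.65203094482422, 100.03147888183594), 86.10408020019531)
carton [[ 0.6309 -0.1964]
 [ 0.6313 -0.2393]
 [ 0.5717 -0.2394]
 [ 0.5708 -0.1948]] [ 0.60118034 -0.2174884 ]
cap [0.63933386 0.08095532 0.122     ]
tub (212.36065673828125, 218.02049255371094) 12.72445297241211 [0.44284332 0.26897101 0.086     ]
```

Call:
apply_moves([
  {"translation": [0.04, -0.03, 0], "turn": [0, 0, 0], "hand": 0.087},
  {"translation": [0.04, -0.03, 0], "turn": [0, 0, 0], "hand": 0.087},
  {"translation": [0.04, -0.03, 0], "turn": [0, 0, 0], "hand": 0.087},
  {"translation": [0.04, -0.03, 0], "turn": [0, 0, 0.1], "hand": 0.087},
  {"translation": [0.03, -0.04, 0], "turn": [0, 0, 0.1], "hand": 0.087},
])

```text
time: 0.6
ee_pos: [0.3648, 0.4389, 0.2328]
eef_rot: [0.037, 0.999, -0.002, -0.002]
ft_force: [0.6, 0.3, 0.4]
width: 0.087
```

Call:
apply_moves([
  {"translation": [0.03, -0.04, 0], "turn": [0, 0, 0.1], "hand": 0.087},
  {"translation": [0.03, -0.04, 0], "turn": [0, 0, 0], "hand": 0.087},
  {"translation": [0.02, -0.045, 0], "turn": [0, 0, 0], "hand": 0.087},
  {"translation": [0.02, -0.045, 0], "turn": [0, 0, 0], "hand": 0.087},
  {"translation": [0.02, -0.045, 0], "turn": [0, 0, 0], "hand": 0.087},
])

```text
time: 1.1
ee_pos: [0.4846, 0.2214, 0.2311]
eef_rot: [-0.017, 1.0, -0.003, -0.003]
ft_force: [1.2, -0.5, -0.4]
width: 0.0868
```

Call:
apply_moves([
  {"translation": [0.02, -0.045, 0], "turn": [0, 0, 0], "hand": 0.087},
  {"translation": [0.01, -0.049, 0], "turn": [0, 0, 0], "hand": 0.087},
  {"translation": [0.01, -0.049, 0], "turn": [0, 0, 0], "hand": 0.087},
  {"translation": [0.01, -0.049, 0], "turn": [0, 0, 0], "hand": 0.087},
  {"translation": [0.01, -0.049, 0], "turn": [0, 0, 0], "hand": 0.087},
])

```text
time: 1.6
ee_pos: [0.5432, -0.0205, 0.2301]
eef_rot: [-0.017, 1.0, -0.003, -0.004]
ft_force: [0.5, -0.6, -0.8]
width: 0.0866
```

Call:
apply_moves([
  {"translation": [0.015, -0.049, 0], "turn": [0, 0, -0.034], "hand": 0.087},
  {"translation": [0.015, -0.049, 0], "turn": [0, 0, 0], "hand": 0.087},
  {"translation": [0.015, -0.049, 0], "turn": [0, 0, 0], "hand": 0.087},
  {"translation": [0.012, -0.045, 0], "turn": [0, 0, 0], "hand": 0.087},
  {"translation": [0, 0, 0], "turn": [0, 0, 0], "hand": 0.087},
])

```text
time: 2.1
ee_pos: [0.5963, -0.2189, 0.2289]
eef_rot: [0.004, 1.0, -0.005, -0.005]
ft_force: [-0.7, -0.2, 0.1]
width: 0.087
```

Run:
```python
from h import *
s=readout.read_state();print(s['ee_pos'],s['eef_rot'])
c=calibration('wrist');im=snap('wrist','w1.png');print(c)
for p in [(.6,-.217,.101),(.601,-.2167,.014)]: print(w2px(c,p))
```

```text
[ 0.59634158 -0.21890795  0.22894045] [ 0.0040383   0.9999695  -0.00469301 -0.00476188]
{'fx': 378.5672482619123, 'fy': 378.5672482619123, 'cx': 278.4002316112182, 'cy': 208.11045016821754, 'extrinsics': array([[ 0.00780034,  0.99992628, -0.00930559,  0.21561852],
       [ 0.96711055, -0.00517772,  0.25430369, -0.60575596],
       [ 0.25423676, -0.01098319, -0.96707964,  0.22923291],
       [ 0.        ,  0.        ,  0.        ,  1.        ]])}
[281.53843183 209.85289894]
[281.96492848 187.85842829]
```

View pics/w1.png

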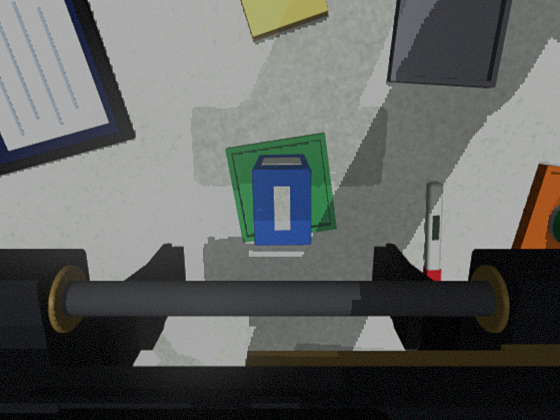

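Carton top centre at (282,206) in the wrist view, predicted (281.5,210); the green tray is at (282,188) as predicted. Descending.

Call:
apply_moves([
  {"translation": [0.002, 0.003, -0.04], "turn": [0.01, -0.01, -0.008], "hand": 0.087},
  {"translation": [0, 0, -0.04], "turn": [0, 0, 0], "hand": 0.087},
  {"translation": [0, 0, -0.04], "turn": [0, 0, 0], "hand": 0.087},
  {"translation": [0, 0, -0.035], "turn": [0, 0, 0], "hand": 0.087},
  {"translation": [0, 0, 0], "turn": [0, 0, 0], "hand": 0.087},
])

```text
time: 2.65
ee_pos: [0.5988, -0.2062, 0.069]
eef_rot: [0.004, 1.0, 0.003, 0.001]
ft_force: [-1.1, -0.0, 0.2]
width: 0.087
```

Call:
apply_moves([
  {"translation": [-0.001, -0.01, -0.005], "turn": [-0.006, 0, 0], "hand": 0.087},
  {"translation": [0, 0, -0.004], "turn": [0, 0, 0], "hand": 0.087},
  {"translation": [0, 0, 0], "turn": [0, 0, 0], "hand": 0.087},
])

```text
time: 2.95
ee_pos: [0.5997, -0.2157, 0.0634]
eef_rot: [0.003, 1.0, -0.0, 0.003]
ft_force: [0.9, -0.3, 0.3]
width: 0.0872
```

Call:
apply_moves([
  {"translation": [-0.001, 0, -0.003], "turn": [0, 0, 0], "hand": 0.03},
  {"translation": [0, 0, 0], "turn": [0, 0, 0], "hand": 0.03},
  {"translation": [0, 0, 0], "turn": [0, 0, 0], "hand": 0.03},
  {"translation": [0, 0, 0], "turn": [0, 0, 0], "hand": 0.03},
  {"translation": [0, 0, 0], "turn": [0, 0, 0], "hand": 0.03},
], newtons=15)

```text
time: 3.45
ee_pos: [0.6008, -0.2163, 0.0641]
eef_rot: [0.003, 1.0, -0.0, 0.006]
ft_force: [-0.2, -1.2, 0.9]
width: 0.0549
```

Call:
apply_moves([
  {"translation": [0, 0, 0], "turn": [0, 0, 0], "hand": 0.03},
  {"translation": [0, 0, 0], "turn": [0, 0, 0], "hand": 0.03},
  {"translation": [0, 0, 0], "turn": [0, 0, 0], "hand": 0.03},
  {"translation": [0, 0, 0], "turn": [0, 0, 0], "hand": 0.03},
])

```text
time: 3.85
ee_pos: [0.6009, -0.2165, 0.0643]
eef_rot: [0.003, 1.0, -0.001, 0.006]
ft_force: [-0.7, -0.4, 0.6]
width: 0.0443
```

Call:
apply_moves([
  {"translation": [0, 0, 0.015], "turn": [0, 0, 0], "hand": 0.03},
  {"translation": [0, 0, 0.025], "turn": [0, 0.004, 0], "hand": 0.03},
  {"translation": [0, 0, 0.025], "turn": [0, 0.004, 0], "hand": 0.03},
  {"translation": [0, 0, 0.02], "turn": [0, 0.004, 0], "hand": 0.03},
  {"translation": [0, 0, 0], "turn": [0, 0, 0], "hand": 0.03},
])

```text
time: 4.35
ee_pos: [0.5994, -0.2161, 0.1546]
eef_rot: [0.004, 1.0, -0.0, -0.001]
ft_force: [-0.6, -0.4, -1.3]
width: 0.0442
```

Call:
apply_moves([
  {"translation": [-0.02, 0.022, 0], "turn": [0, 0, 0], "hand": 0.03},
  {"translation": [-0.028, 0.031, 0], "turn": [0, 0, 0], "hand": 0.03},
  {"translation": [-0.03, 0.034, 0], "turn": [0, 0, 0], "hand": 0.03},
  {"translation": [-0.03, 0.034, 0], "turn": [0, 0, 0], "hand": 0.03},
  {"translation": [-0.022, 0.022, 0], "turn": [0, 0, 0], "hand": 0.03},
])

```text
time: 4.85
ee_pos: [0.4645, -0.0726, 0.1524]
eef_rot: [0.006, 1.0, -0.002, -0.002]
ft_force: [0.2, 0.9, -1.6]
width: 0.0438
```

Call:
apply_moves([
  {"translation": [0, 0, 0], "turn": [0, 0, 0], "hand": 0.03},
])

```text
time: 4.95
ee_pos: [0.4618, -0.0695, 0.1518]
eef_rot: [0.004, 1.0, -0.001, -0.003]
ft_force: [1.5, -0.2, -0.9]
width: 0.0439
```

Run:
```python
from h import *
c=calibration('wrist');im=snap('wrist','w2.png')
s=readout.read_state();print(s['ee_pos'],s['eef_rot'],w2px(c,(.4597,-.064,.014)))
```

```text
[ 0.46297878 -0.07071064  0.15206514] [ 0.00425717  0.99998754 -0.0014784  -0.00214702] [284.93272366 198.63583813]
```

View pics/w2.png

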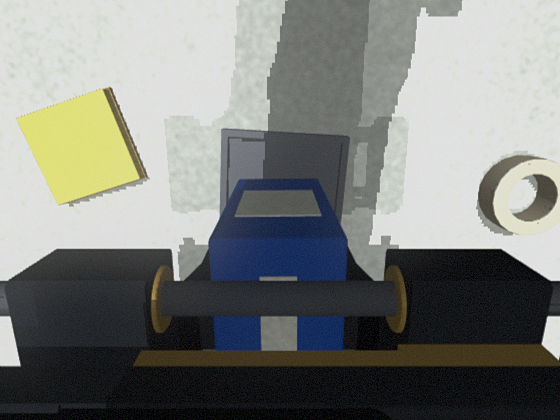

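The grey tray is where predicted: top edge midpoint u≈286, against 285. The carton hangs square over it. Lowering.

Call:
apply_moves([
  {"translation": [0, 0.006, -0.025], "turn": [0.003, -0.004, 0], "hand": 0.03},
  {"translation": [0, 0, -0.025], "turn": [0, 0, 0], "hand": 0.03},
  {"translation": [0, 0, -0.02], "turn": [0, 0, 0], "hand": 0.03},
  {"translation": [0, 0, 0], "turn": [0, 0, 0], "hand": 0.03},
])

```text
time: 5.4
ee_pos: [0.4648, -0.0668, 0.0805]
eef_rot: [0.005, 1.0, -0.0, 0.002]
ft_force: [-1.2, 0.6, -1.8]
width: 0.0443
```

Call:
apply_moves([
  {"translation": [-0.002, 0.002, -0.006], "turn": [0, 0.002, 0], "hand": 0.03},
  {"translation": [0, 0, -0.005], "turn": [0, 0, 0], "hand": 0.03},
  {"translation": [0, 0, -0.003], "turn": [0, 0, 0], "hand": 0.03},
  {"translation": [0, 0, 0], "turn": [0, 0, 0], "hand": 0.03},
])

```text
time: 5.8
ee_pos: [0.4644, -0.0662, 0.0673]
eef_rot: [0.006, 1.0, -0.001, 0.002]
ft_force: [-0.1, 0.6, -2.3]
width: 0.0443
```

Call:
apply_moves([
  {"translation": [0, 0, -0.002], "turn": [0, 0, 0], "hand": 0.03},
  {"translation": [0, 0, -0.001], "turn": [0, 0, 0], "hand": 0.03},
])

```text
time: 6.0
ee_pos: [0.4651, -0.0663, 0.065]
eef_rot: [0.006, 1.0, -0.001, 0.003]
ft_force: [-0.4, 0.4, -1.3]
width: 0.0442
```

Call:
apply_moves([
  {"translation": [0, 0, -0.001], "turn": [0, 0, 0], "hand": 0.03},
  {"translation": [0, 0, 0], "turn": [0, 0, 0], "hand": 0.087},
  {"translation": [0, 0, 0], "turn": [0, 0, 0], "hand": 0.087},
  {"translation": [0, 0, 0], "turn": [0, 0, 0], "hand": 0.087},
  {"translation": [0, 0, 0], "turn": [0, 0, 0], "hand": 0.087},
])

```text
time: 6.5
ee_pos: [0.466, -0.0662, 0.0648]
eef_rot: [0.006, 1.0, -0.0, 0.004]
ft_force: [0.3, -0.2, -0.1]
width: 0.0682
```

Call:
apply_moves([
  {"translation": [0, 0, 0], "turn": [0, 0, 0], "hand": 0.087},
  {"translation": [0, 0, 0], "turn": [0, 0, 0], "hand": 0.087},
])

```text
time: 6.7
ee_pos: [0.4661, -0.0662, 0.0649]
eef_rot: [0.006, 1.0, -0.0, 0.004]
ft_force: [-0.3, 1.1, -0.3]
width: 0.0827
```

Call:
apply_moves([
  {"translation": [0, 0, 0.04], "turn": [0, 0.004, 0], "hand": 0.087},
  {"translation": [0, 0, 0.045], "turn": [0, 0, 0], "hand": 0.087},
  {"translation": [0, 0, 0.045], "turn": [0, 0, 0], "hand": 0.087},
  {"translation": [0.03, 0.02, 0.04], "turn": [0, 0, 0], "hand": 0.087},
  {"translation": [0.03, 0.03, 0], "turn": [0, 0, 0], "hand": 0.087},
])

```text
time: 7.2
ee_pos: [0.5204, -0.0213, 0.2386]
eef_rot: [0.01, 1.0, -0.0, 0.0]
ft_force: [1.8, -0.8, 0.1]
width: 0.087
```

Call:
apply_moves([
  {"translation": [0.03, 0.03, 0], "turn": [0, 0, 0], "hand": 0.087},
  {"translation": [0.03, 0.03, 0], "turn": [0, 0, 0], "hand": 0.087},
  {"translation": [0.03, 0.03, 0], "turn": [0, 0, 0], "hand": 0.087},
  {"translation": [0.015, 0, 0], "turn": [0, 0, 0], "hand": 0.087},
  {"translation": [0, 0, 0], "turn": [0, 0, 0], "hand": 0.087},
])

```text
time: 7.7
ee_pos: [0.6317, 0.0783, 0.2391]
eef_rot: [0.007, 1.0, 0.001, 0.002]
ft_force: [-0.1, -0.4, 0.5]
width: 0.0873
```

Run:
```python
from h import *
c=calibration('wrist');im=snap('wrist','w3.png')
s=readout.read_state();print(s['ee_pos'],s['eef_rot'],w2px(c,(.6323,.0765,.014)),w2px(c,(.637,.08,.128)))
hsv=cv2.cvtColor(im,cv2.COLOR_RGB2HSV)
m=cv2.inRange(hsv,np.array([45,120,30]),np.array([85,255,255]))
n,l,st,ce=cv2.connectedComponentsWithStats(m)
for i in range(1,n):
    if st[i,4]>60: print(st[i],ce[i],px2w(c,*ce[i],.128))
```

```text
[0.6307835  0.07896556 0.23903811] [0.00703366 0.99997268 0.00143956 0.00175793] [275.36214469 178.89476893] [279.49027585 216.12667189]
[   0   96   39  104 2686] [ 13.64259121 153.4985108 ] [ 0.58970838 -0.10054135  0.128     ]
[262 224  33  11 177] [278.66101695 229.07344633] [0.64673408 0.07926879 0.128     ]
```

View pics/w3.png

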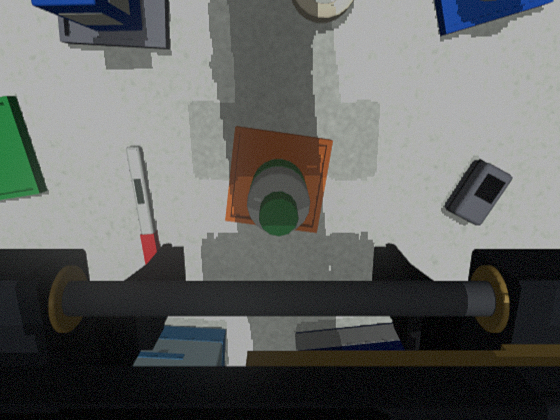

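Bottle cap at (278,213), so x≈0.635, y≈0.079. Orange tray centre at (277,180), so about (0.633,0.078).

Call:
apply_moves([
  {"translation": [0.004, 0, -0.04], "turn": [-0.002, 0.002, 0], "hand": 0.087},
  {"translation": [0, 0, -0.04], "turn": [0, 0, 0], "hand": 0.087},
  {"translation": [0, 0, -0.035], "turn": [0, 0, 0], "hand": 0.087},
  {"translation": [0, 0, -0.025], "turn": [0, 0, 0], "hand": 0.087},
  {"translation": [0, 0, 0], "turn": [0, 0, 0], "hand": 0.087},
])

```text
time: 8.25
ee_pos: [0.6311, 0.0757, 0.0973]
eef_rot: [0.009, 1.0, 0.001, 0.002]
ft_force: [-0.2, 0.0, -0.2]
width: 0.087
```

Call:
apply_moves([
  {"translation": [0.004, 0.003, -0.01], "turn": [-0.002, 0.004, 0.015], "hand": 0.087},
  {"translation": [0, 0, -0.008], "turn": [0, 0, 0], "hand": 0.087},
  {"translation": [0, 0, 0], "turn": [0, 0, 0], "hand": 0.087},
])

```text
time: 8.55
ee_pos: [0.6361, 0.0782, 0.0818]
eef_rot: [0.001, 1.0, 0.0, 0.002]
ft_force: [-0.0, 0.4, -0.2]
width: 0.0871
```

Call:
apply_moves([
  {"translation": [0, 0, -0.003], "turn": [0, 0, 0], "hand": 0.04},
  {"translation": [0, 0, -0.001], "turn": [0, 0, 0], "hand": 0.04},
  {"translation": [0, 0, 0], "turn": [0, 0, 0], "hand": 0.04},
  {"translation": [0, 0, 0], "turn": [0, 0, 0], "hand": 0.04},
  {"translation": [0, 0, 0], "turn": [0, 0, 0], "hand": 0.04},
])

```text
time: 9.05
ee_pos: [0.6378, 0.0784, 0.0805]
eef_rot: [0.002, 1.0, 0.001, 0.004]
ft_force: [0.2, -0.1, 0.1]
width: 0.055
```

Call:
apply_moves([
  {"translation": [0, 0, 0], "turn": [0, 0, 0], "hand": 0.04},
  {"translation": [0, 0, 0], "turn": [0, 0, 0], "hand": 0.04},
  {"translation": [0, 0, 0], "turn": [0, 0, 0], "hand": 0.04},
  {"translation": [0, 0, 0], "turn": [0, 0, 0], "hand": 0.04},
])

```text
time: 9.45
ee_pos: [0.6378, 0.0783, 0.0806]
eef_rot: [0.002, 1.0, 0.001, 0.004]
ft_force: [1.1, 0.1, -0.9]
width: 0.052
```

Call:
apply_moves([
  {"translation": [0, 0, 0.015], "turn": [0, 0, 0], "hand": 0.04},
  {"translation": [0, 0, 0.025], "turn": [0, 0.003, 0], "hand": 0.04},
  {"translation": [0, 0, 0.025], "turn": [0, 0.003, 0], "hand": 0.04},
  {"translation": [0, 0, 0.015], "turn": [0, 0, 0], "hand": 0.04},
  {"translation": [0, 0, 0], "turn": [0, 0, 0], "hand": 0.04},
], newtons=20)

```text
time: 9.95
ee_pos: [0.6367, 0.0779, 0.1662]
eef_rot: [0.002, 1.0, 0.001, 0.0]
ft_force: [0.5, 1.0, -2.2]
width: 0.0513
```

Call:
apply_moves([
  {"translation": [0, -0.025, 0], "turn": [0, 0, 0], "hand": 0.04},
  {"translation": [-0.005, -0.04, 0], "turn": [0, 0, 0], "hand": 0.04},
  {"translation": [-0.005, -0.04, 0], "turn": [0, 0, 0], "hand": 0.04},
  {"translation": [-0.005, -0.04, 0], "turn": [0, 0, 0], "hand": 0.04},
  {"translation": [-0.005, -0.04, 0], "turn": [0, 0, 0], "hand": 0.04},
])

```text
time: 10.45
ee_pos: [0.6151, -0.1031, 0.1654]
eef_rot: [-0.005, 1.0, 0.003, -0.0]
ft_force: [0.8, -0.4, -2.0]
width: 0.0513
```

Call:
apply_moves([
  {"translation": [-0.005, -0.04, 0], "turn": [0, 0, 0], "hand": 0.04},
  {"translation": [-0.005, -0.04, 0], "turn": [0, 0, 0], "hand": 0.04},
  {"translation": [0, -0.02, 0], "turn": [0, 0, 0], "hand": 0.04},
  {"translation": [0, 0, 0], "turn": [0, 0, 0], "hand": 0.04},
])

```text
time: 10.85
ee_pos: [0.6003, -0.2148, 0.164]
eef_rot: [-0.001, 1.0, 0.001, -0.002]
ft_force: [-0.0, -0.5, -1.2]
width: 0.0517
```

Call:
apply_moves([
  {"translation": [0.002, -0.002, -0.025], "turn": [0, -0.004, 0], "hand": 0.04},
  {"translation": [0, 0, -0.025], "turn": [0, 0, 0], "hand": 0.04},
  {"translation": [0, 0, -0.018], "turn": [0, 0, 0], "hand": 0.04},
  {"translation": [0, 0, 0], "turn": [0, 0, 0], "hand": 0.04},
])

```text
time: 11.25
ee_pos: [0.6021, -0.2143, 0.0931]
eef_rot: [-0.001, 1.0, 0.002, -0.0]
ft_force: [0.2, 0.3, -2.5]
width: 0.0513
```

Call:
apply_moves([
  {"translation": [0, -0.003, -0.005], "turn": [-0.002, 0, 0], "hand": 0.04},
  {"translation": [0, 0, -0.004], "turn": [0, 0, 0], "hand": 0.04},
  {"translation": [0, 0, -0.002], "turn": [0, 0, 0], "hand": 0.04},
  {"translation": [0, 0, -0.001], "turn": [0, 0, 0], "hand": 0.04},
  {"translation": [0, 0, 0], "turn": [0, 0, 0], "hand": 0.04},
])

```text
time: 11.75
ee_pos: [0.6039, -0.2158, 0.083]
eef_rot: [-0.002, 1.0, 0.001, 0.001]
ft_force: [0.5, -0.3, -1.8]
width: 0.0514
```

Call:
apply_moves([
  {"translation": [-0.001, 0, -0.0015], "turn": [0, 0, 0], "hand": 0.04},
  {"translation": [0, 0, -0.001], "turn": [0, 0, 0], "hand": 0.04},
  {"translation": [0, 0, 0], "turn": [0, 0, 0], "hand": 0.04},
])

```text
time: 12.05
ee_pos: [0.6033, -0.2159, 0.0812]
eef_rot: [-0.002, 1.0, 0.001, 0.002]
ft_force: [0.3, -1.0, -2.3]
width: 0.0513
```

Call:
apply_moves([
  {"translation": [0, 0, -0.0015], "turn": [0, 0, 0], "hand": 0.04},
  {"translation": [0, 0, 0], "turn": [0, 0, 0], "hand": 0.04},
])

```text
time: 12.25
ee_pos: [0.6038, -0.2162, 0.0809]
eef_rot: [-0.002, 1.0, 0.001, 0.003]
ft_force: [-0.2, 0.3, -2.0]
width: 0.0513
```

Call:
apply_moves([
  {"translation": [0, 0, -0.002], "turn": [0, -0.002, 0], "hand": 0.04},
  {"translation": [0, 0, -0.001], "turn": [0, 0, 0], "hand": 0.04},
  {"translation": [0, 0, 0], "turn": [0, 0, 0], "hand": 0.04},
])

```text
time: 12.55
ee_pos: [0.6049, -0.2164, 0.081]
eef_rot: [-0.002, 1.0, 0.001, 0.006]
ft_force: [-0.1, 0.3, -1.7]
width: 0.0514
```

Call:
apply_moves([
  {"translation": [-0.002, 0, -0.003], "turn": [0, 0.011, 0], "hand": 0.04},
  {"translation": [0, 0, 0], "turn": [0, 0, 0], "hand": 0.04},
])

```text
time: 12.75
ee_pos: [0.6056, -0.2167, 0.081]
eef_rot: [-0.002, 1.0, 0.001, 0.003]
ft_force: [0.1, 0.9, -2.0]
width: 0.0514
```

Call:
apply_moves([
  {"translation": [-0.005, 0, -0.005], "turn": [0, 0.005, 0], "hand": 0.04},
])

```text
time: 12.85
ee_pos: [0.6043, -0.2169, 0.0792]
eef_rot: [-0.002, 1.0, 0.0, 0.005]
ft_force: [7.0, 3.4, 28.6]
width: 0.0516
```

Call:
apply_moves([
  {"translation": [0, 0, 0.001], "turn": [0, 0, 0], "hand": 0.04},
])

```text
time: 12.95
ee_pos: [0.605, -0.2168, 0.0806]
eef_rot: [-0.003, 1.0, 0.0, 0.005]
ft_force: [0.3, -0.1, -2.9]
width: 0.0513
```

Call:
apply_moves([
  {"translation": [-0.004, 0, 0], "turn": [0, 0.008, 0], "hand": 0.04},
  {"translation": [-0.003, 0, -0.001], "turn": [0, 0.002, 0], "hand": 0.04},
])

```text
time: 13.15
ee_pos: [0.5975, -0.2168, 0.0791]
eef_rot: [-0.003, 1.0, 0.0, -0.0]
ft_force: [4.3, 1.2, 12.8]
width: 0.0513
```

Call:
apply_moves([
  {"translation": [0.004, 0, 0.001], "turn": [0, 0, 0], "hand": 0.04},
])

```text
time: 13.25
ee_pos: [0.6003, -0.217, 0.0798]
eef_rot: [-0.002, 1.0, 0.0, -0.001]
ft_force: [-4.0, 0.5, 5.7]
width: 0.0513
```

Call:
apply_moves([
  {"translation": [0.001, 0, 0], "turn": [0, 0, 0], "hand": 0.087},
  {"translation": [0, 0, 0], "turn": [0, 0, 0], "hand": 0.087},
  {"translation": [0, 0, 0], "turn": [0, 0, 0], "hand": 0.087},
  {"translation": [0, 0, 0], "turn": [0, 0, 0], "hand": 0.087},
  {"translation": [0, 0, 0], "turn": [0, 0, 0], "hand": 0.087},
])

```text
time: 13.75
ee_pos: [0.6002, -0.217, 0.0782]
eef_rot: [-0.002, 1.0, 0.0, -0.003]
ft_force: [0.5, 0.1, 0.6]
width: 0.0825
```

Call:
apply_moves([
  {"translation": [0, 0, 0.03], "turn": [0, 0, 0], "hand": 0.087},
  {"translation": [0, 0, 0.04], "turn": [0, 0, 0], "hand": 0.087},
  {"translation": [0, 0, 0.045], "turn": [0, 0, 0], "hand": 0.087},
  {"translation": [0, 0, 0.045], "turn": [0, 0, 0], "hand": 0.087},
  {"translation": [0, 0, 0], "turn": [0, 0, 0], "hand": 0.087},
])

```text
time: 14.25
ee_pos: [0.5975, -0.2165, 0.242]
eef_rot: [-0.002, 1.0, 0.001, -0.005]
ft_force: [-0.2, -1.6, 0.3]
width: 0.0869
```

Run:
```python
from h import *
c=calibration('wrist');im=snap('wrist','w4.png')
s=readout.read_state();print(s['ee_pos'],s['eef_rot'],w2px(c,(.601,-.2167,.014)),w2px(c,(.601,-.2167,.128)))
```

```text
[ 0.59662016 -0.21593803  0.23888095] [-0.00202576  0.99997388  0.00110077 -0.00685077] [277.10473108 184.2418977 ] [276.7925381  214.70220158]
```

View pics/w4.png

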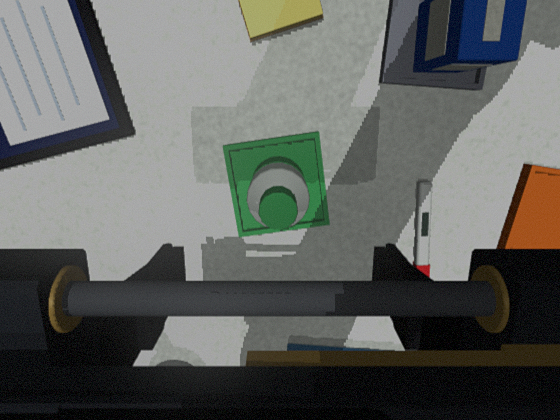

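Run:
```python
from h import *
c=calibration('top');im=snap('top','t2.png');
for p in[(.601,-.2167,.014),(.601,-.2167,.128),(.601,-.2167,.09),(.4597,-.064,.101)]:print(w2px(c,p))
a=cv2.resize(im[130:190,360:430],(770,660)[:2],interpolation=cv2.INTER_CUBIC)
a=cv2.resize(im[135:185,368:428],(480,400),interpolation=cv2.INTER_CUBIC); b=cv2.resize(im[180:245,308:373],(400,400),interpolation=cv2.INTER_CUBIC)[:,:320]
cv2.imwrite('pics/crop2.png',np.clip(np.hstack([a,b])[:,:,::-1]*1.6,0,255).astype(np.uint8))
```

```text
[395.3858329  161.87476391]
[407.7031699  153.58380097]
[403.32335446 156.53191285]
[345.06070473 211.18290101]
```

View pics/crop2.png

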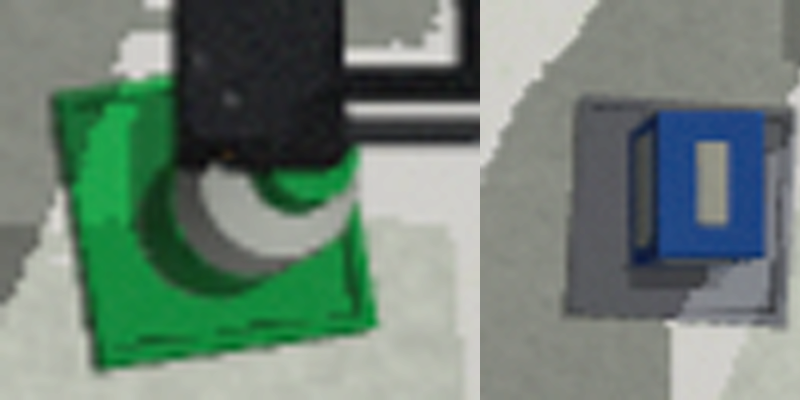

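The parked carton stands fine in grey. The bottle is upright but about 5 mm too far toward −x (the wrist view and the top-view edge agree), so I'll regrasp and shift it.

Call:
apply_moves([
  {"translation": [0, 0, -0.04], "turn": [-0.001, -0.012, 0], "hand": 0.087},
  {"translation": [0, 0, -0.04], "turn": [0, 0, 0], "hand": 0.087},
  {"translation": [0, 0, -0.04], "turn": [0, 0, 0], "hand": 0.087},
  {"translation": [0, 0, -0.02], "turn": [0, 0, 0], "hand": 0.087},
  {"translation": [0, 0, 0], "turn": [0, 0, 0], "hand": 0.087},
])

```text
time: 14.85
ee_pos: [0.5914, -0.2136, 0.0848]
eef_rot: [-0.002, 1.0, 0.002, -0.006]
ft_force: [-0.2, -0.3, 0.6]
width: 0.0869
```

Call:
apply_moves([
  {"translation": [0.004, -0.003, -0.004], "turn": [-0.003, -0.01, 0], "hand": 0.087},
  {"translation": [0, 0, 0], "turn": [0, -0.003, 0], "hand": 0.087},
])

```text
time: 15.05
ee_pos: [0.5951, -0.2167, 0.08]
eef_rot: [-0.002, 1.0, 0.001, -0.0]
ft_force: [0.3, -0.4, 0.3]
width: 0.087
```

Call:
apply_moves([
  {"translation": [0, 0, 0], "turn": [0, 0, 0], "hand": 0.04},
  {"translation": [0, 0, 0], "turn": [0, 0, 0], "hand": 0.04},
  {"translation": [0, 0, 0], "turn": [0, 0, 0], "hand": 0.04},
  {"translation": [0, 0, 0], "turn": [0, 0, 0], "hand": 0.04},
  {"translation": [0, 0, 0], "turn": [0, 0, 0], "hand": 0.04},
])

```text
time: 15.55
ee_pos: [0.5972, -0.2175, 0.084]
eef_rot: [-0.002, 1.0, -0.0, 0.003]
ft_force: [0.5, -0.2, -0.1]
width: 0.0548
```

Call:
apply_moves([
  {"translation": [0, 0, 0], "turn": [0, 0, 0], "hand": 0.04},
  {"translation": [0, 0, 0], "turn": [0, 0, 0], "hand": 0.04},
  {"translation": [0, 0, 0], "turn": [0, 0, 0], "hand": 0.04},
])

```text
time: 15.85
ee_pos: [0.5972, -0.2174, 0.0841]
eef_rot: [-0.002, 1.0, -0.0, 0.003]
ft_force: [-0.3, 0.5, 0.2]
width: 0.0514
```

Call:
apply_moves([
  {"translation": [0, 0, 0.004], "turn": [0, 0, 0], "hand": 0.04},
  {"translation": [0.005, 0.001, 0], "turn": [0, 0, 0], "hand": 0.04},
  {"translation": [0, 0, 0], "turn": [0, 0, 0], "hand": 0.04},
])

```text
time: 16.15
ee_pos: [0.6024, -0.2161, 0.088]
eef_rot: [-0.002, 1.0, 0.0, 0.003]
ft_force: [0.4, -0.5, -1.5]
width: 0.0516
```

Call:
apply_moves([
  {"translation": [0, 0, -0.003], "turn": [0, 0.003, 0], "hand": 0.04},
  {"translation": [0, 0, -0.001], "turn": [0, 0, 0], "hand": 0.04},
  {"translation": [0, 0, 0], "turn": [0, 0, 0], "hand": 0.04},
])

```text
time: 16.45
ee_pos: [0.6027, -0.216, 0.0841]
eef_rot: [-0.002, 1.0, 0.0, 0.001]
ft_force: [-1.2, 0.4, 2.9]
width: 0.0511
```

Contact. Release, retreat, and go on to the tub (its position is about (0.442,0.268)).

Call:
apply_moves([
  {"translation": [0, 0, 0], "turn": [0, 0, 0], "hand": 0.087},
  {"translation": [0, 0, 0], "turn": [0, 0, 0], "hand": 0.087},
  {"translation": [0, 0, 0], "turn": [0, 0, 0], "hand": 0.087},
  {"translation": [0, 0, 0], "turn": [0, 0, 0], "hand": 0.087},
  {"translation": [0, 0, 0], "turn": [0, 0, 0], "hand": 0.087},
])

```text
time: 16.95
ee_pos: [0.6027, -0.2164, 0.0841]
eef_rot: [-0.002, 1.0, -0.0, 0.001]
ft_force: [-0.2, 0.8, 1.2]
width: 0.0823
```

Call:
apply_moves([
  {"translation": [0, 0, 0.03], "turn": [0, 0, 0], "hand": 0.087},
  {"translation": [0, 0, 0.04], "turn": [0, 0, 0], "hand": 0.087},
  {"translation": [0, 0, 0.045], "turn": [0, 0, 0], "hand": 0.087},
  {"translation": [0, 0, 0.04], "turn": [0, 0, 0], "hand": 0.087},
  {"translation": [-0.01, 0.04, 0], "turn": [0, 0, 0], "hand": 0.087},
])

```text
time: 17.45
ee_pos: [0.5896, -0.1809, 0.2431]
eef_rot: [0.002, 1.0, -0.001, -0.001]
ft_force: [1.1, 0.7, -0.4]
width: 0.0871
```

Call:
apply_moves([
  {"translation": [-0.01, 0.048, 0], "turn": [0, 0, 0], "hand": 0.087},
  {"translation": [-0.01, 0.048, 0], "turn": [0, 0, 0], "hand": 0.087},
  {"translation": [-0.01, 0.048, 0], "turn": [0, 0, 0], "hand": 0.087},
  {"translation": [-0.01, 0.048, 0], "turn": [0, 0, 0], "hand": 0.087},
  {"translation": [-0.01, 0.048, 0], "turn": [0, 0, 0], "hand": 0.087},
])

```text
time: 17.95
ee_pos: [0.5375, 0.0623, 0.246]
eef_rot: [0.005, 1.0, -0.002, 0.003]
ft_force: [1.2, 0.1, 0.1]
width: 0.0865
```

Call:
apply_moves([
  {"translation": [-0.02, 0.044, 0], "turn": [0, 0, 0], "hand": 0.087},
  {"translation": [-0.02, 0.044, 0], "turn": [0, 0, 0], "hand": 0.087},
  {"translation": [-0.02, 0.044, 0], "turn": [0, 0, 0], "hand": 0.087},
  {"translation": [-0.02, 0.044, 0], "turn": [0, 0, 0], "hand": 0.087},
  {"translation": [0, 0, 0], "turn": [0, 0, 0], "hand": 0.087},
])

```text
time: 18.45
ee_pos: [0.4508, 0.2509, 0.2469]
eef_rot: [0.0, 1.0, 0.0, 0.003]
ft_force: [-0.1, -1.2, 0.5]
width: 0.0872
```

Run:
```python
from h import *
c=calibration('wrist');im=snap('wrist','w5.png')
s=readout.read_state();print(s['ee_pos'],s['eef_rot'],w2px(c,(.4404,.2652,.014)),w2px(c,(.4428,.269,.086)))
hsv=cv2.cvtColor(im,cv2.COLOR_RGB2HSV);m=cv2.inRange(hsv,np.array([3,150,30]),np.array([20,255,255]))
n,l,st,ce=cv2.connectedComponentsWithStats(m)
for i in range(1,n):
    if st[i,4]>60: print(st[i],ce[i],px2w(c,*ce[i],.086))
# top view check of bottle
c=calibration('top');im=snap('top','t3.png');hsv=cv2.cvtColor(im,cv2.COLOR_RGB2HSV)
cv2.imwrite('pics/crop3.png',np.clip(cv2.resize(im[135:185,368:428],(480,400),interpolation=cv2.INTER_CUBIC)[:,:,::-1]*1.6,0,255).astype(np.uint8))
```

```text
[0.45252834 0.24771786 0.24695245] [ 2.08513114e-03  9.99990639e-01 -6.60720540e-04  3.73340114e-03] [291.80461813 166.10154423] [299.31171629 183.09119222]
[ 267  149   70   69 3742] [301.36451096 183.40726884] [0.44306885 0.27071025 0.086     ]
[132 316  41  51 915] [157.04371585 349.17814208] [0.60278736 0.13683566 0.086     ]
```

View pics/w5.png

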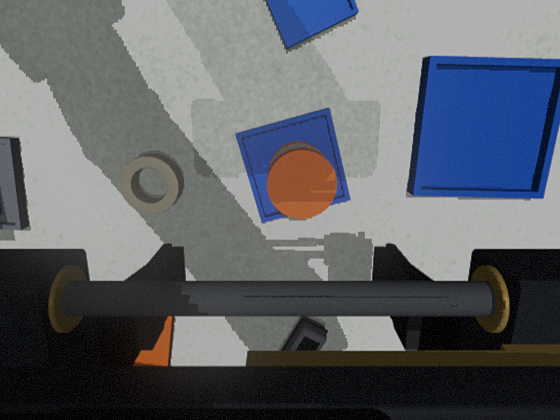

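View pics/crop3.png

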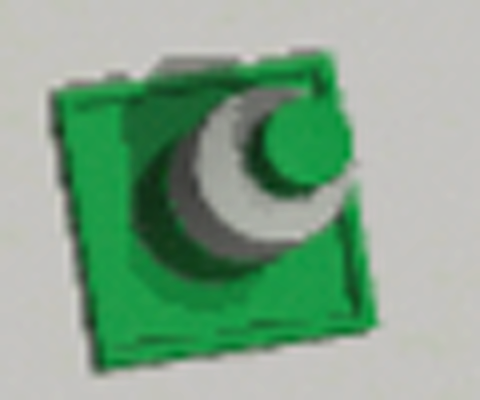

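The bottle now sits centred in green (cap about 2 mm off the tray centre). Tub lid centre at (301,183), so (0.443,0.270); blue tray at (294,166).

Call:
apply_moves([
  {"translation": [-0.009, 0.023, -0.02], "turn": [0, 0.006, 0], "hand": 0.087},
  {"translation": [0, 0, -0.04], "turn": [0, 0, 0], "hand": 0.087},
  {"translation": [0, 0, -0.04], "turn": [0, 0, 0], "hand": 0.087},
  {"translation": [0, 0, -0.04], "turn": [0, 0, 0], "hand": 0.087},
  {"translation": [0, 0, -0.025], "turn": [0, 0, 0], "hand": 0.087},
])

```text
time: 19.05
ee_pos: [0.4516, 0.2625, 0.082]
eef_rot: [0.01, 1.0, 0.001, 0.006]
ft_force: [0.1, 0.4, 0.1]
width: 0.0873
```

Call:
apply_moves([
  {"translation": [-0.008, 0.008, -0.006], "turn": [0, 0.01, 0], "hand": 0.087},
  {"translation": [0, 0, -0.006], "turn": [0, 0, 0], "hand": 0.087},
  {"translation": [0, 0, -0.006], "turn": [0, 0, 0], "hand": 0.087},
  {"translation": [0, 0, 0], "turn": [0, 0, 0], "hand": 0.087},
])

```text
time: 19.45
ee_pos: [0.4446, 0.2672, 0.0623]
eef_rot: [0.013, 1.0, -0.0, 0.0]
ft_force: [0.4, -0.3, 1.1]
width: 0.0872
```

Call:
apply_moves([
  {"translation": [-0.002, 0.003, 0], "turn": [0, 0, 0], "hand": 0.045},
  {"translation": [0, 0, 0], "turn": [0, 0, 0], "hand": 0.045},
  {"translation": [0, 0, 0], "turn": [0, 0, 0], "hand": 0.045},
  {"translation": [0, 0, 0], "turn": [0, 0, 0], "hand": 0.045},
  {"translation": [0, 0, 0], "turn": [0, 0, 0], "hand": 0.045},
])

```text
time: 19.95
ee_pos: [0.4444, 0.2715, 0.0656]
eef_rot: [0.013, 1.0, 0.001, 0.002]
ft_force: [-0.7, -0.4, -0.7]
width: 0.0575
```

Call:
apply_moves([
  {"translation": [0, 0, 0], "turn": [0, 0, 0], "hand": 0.045},
  {"translation": [0, 0, 0], "turn": [0, 0, 0], "hand": 0.045},
  {"translation": [0, 0, 0], "turn": [0, 0, 0], "hand": 0.045},
])

```text
time: 20.25
ee_pos: [0.4443, 0.2714, 0.0655]
eef_rot: [0.013, 1.0, 0.001, 0.002]
ft_force: [0.2, 0.3, 0.4]
width: 0.0571
```

Call:
apply_moves([
  {"translation": [0, 0, 0.015], "turn": [0, 0, 0], "hand": 0.045},
  {"translation": [0, 0, 0.025], "turn": [0, 0, 0], "hand": 0.045},
  {"translation": [0, 0, 0.025], "turn": [0, 0, 0], "hand": 0.045},
  {"translation": [0, 0, 0.02], "turn": [0, 0, 0], "hand": 0.045},
  {"translation": [0.015, -0.015, 0], "turn": [0, 0, 0], "hand": 0.045},
])

```text
time: 20.75
ee_pos: [0.4565, 0.2574, 0.1522]
eef_rot: [0.011, 1.0, 0.001, 0.0]
ft_force: [0.8, -0.5, -1.2]
width: 0.0575
```

Call:
apply_moves([
  {"translation": [0.03, -0.03, 0], "turn": [0, 0, 0], "hand": 0.045},
  {"translation": [0.03, -0.03, 0], "turn": [0, 0, 0], "hand": 0.045},
  {"translation": [0.03, -0.03, 0], "turn": [0, 0, 0], "hand": 0.045},
  {"translation": [0.03, -0.03, 0], "turn": [0, 0, 0], "hand": 0.045},
  {"translation": [0.03, -0.03, 0], "turn": [0, 0, 0], "hand": 0.045},
])

```text
time: 21.25
ee_pos: [0.6088, 0.1063, 0.1534]
eef_rot: [0.006, 1.0, 0.002, 0.001]
ft_force: [-0.1, 0.5, -1.1]
width: 0.0576
```

Call:
apply_moves([
  {"translation": [0.02, -0.022, 0], "turn": [0, 0, 0], "hand": 0.045},
  {"translation": [0, 0, 0], "turn": [0, 0, 0], "hand": 0.045},
])

```text
time: 21.45
ee_pos: [0.6323, 0.0763, 0.1526]
eef_rot: [0.009, 1.0, 0.0, 0.001]
ft_force: [0.2, 0.0, -1.5]
width: 0.0577
```

Call:
apply_moves([
  {"translation": [0.002, 0.001, -0.025], "turn": [0, 0, 0], "hand": 0.045},
  {"translation": [0, 0, -0.025], "turn": [0, 0, 0], "hand": 0.045},
  {"translation": [0, 0, -0.018], "turn": [0, 0, 0], "hand": 0.045},
  {"translation": [0, 0, 0], "turn": [0, 0, 0], "hand": 0.045},
])

```text
time: 21.85
ee_pos: [0.634, 0.0771, 0.082]
eef_rot: [0.01, 1.0, 0.0, 0.001]
ft_force: [-0.5, -0.1, -1.8]
width: 0.0574
```

Call:
apply_moves([
  {"translation": [0, 0, -0.008], "turn": [0, 0, 0], "hand": 0.045},
  {"translation": [0, 0, -0.005], "turn": [0, 0.002, 0], "hand": 0.045},
  {"translation": [-0.001, 0, -0.003], "turn": [0, 0.002, 0], "hand": 0.045},
])

```text
time: 22.15
ee_pos: [0.6337, 0.0784, 0.067]
eef_rot: [0.01, 1.0, 0.001, -0.0]
ft_force: [-0.7, -0.4, -1.3]
width: 0.0577
```

Call:
apply_moves([
  {"translation": [0, 0, -0.0015], "turn": [0, 0, 0], "hand": 0.045},
  {"translation": [0, 0, -0.001], "turn": [0, 0, 0], "hand": 0.045},
])

```text
time: 22.35
ee_pos: [0.6339, 0.0786, 0.0656]
eef_rot: [0.01, 1.0, 0.001, 0.0]
ft_force: [-5.0, -0.6, 10.5]
width: 0.0577
```

Contact made. Release and retreat, checking the placement from above.

Call:
apply_moves([
  {"translation": [0, 0, 0.0005], "turn": [0, 0, 0], "hand": 0.087},
  {"translation": [0, 0, 0], "turn": [0, 0, 0], "hand": 0.087},
  {"translation": [0, 0, 0], "turn": [0, 0, 0], "hand": 0.087},
  {"translation": [0, 0, 0], "turn": [0, 0, 0], "hand": 0.087},
  {"translation": [0, 0, 0], "turn": [0, 0, 0], "hand": 0.087},
])

```text
time: 22.85
ee_pos: [0.6353, 0.0788, 0.0681]
eef_rot: [0.01, 1.0, 0.001, 0.002]
ft_force: [-0.9, 0.4, -0.4]
width: 0.0846
```

Call:
apply_moves([
  {"translation": [0, 0, 0.03], "turn": [0, 0, 0], "hand": 0.087},
  {"translation": [0, 0, 0.04], "turn": [0, 0, 0], "hand": 0.087},
  {"translation": [0, 0, 0.04], "turn": [0, 0, 0], "hand": 0.087},
  {"translation": [0, 0, 0.045], "turn": [0, 0, -0.02], "hand": 0.087},
  {"translation": [0, 0, 0], "turn": [0, 0, 0], "hand": 0.087},
])

```text
time: 23.35
ee_pos: [0.633, 0.0782, 0.227]
eef_rot: [0.02, 1.0, 0.001, -0.0]
ft_force: [0.2, 0.2, 0.5]
width: 0.0868
```

Run:
```python
from h import *
c=calibration('wrist');im=snap('wrist','w6.png')
s=readout.read_state();print(s['ee_pos'],s['eef_rot'],w2px(c,(.633,.078,.014)),w2px(c,(.633,.078,.086)))
```

```text
[0.63176956 0.07820749 0.22369407] [ 1.97314969e-02  9.99803132e-01  4.66289388e-04 -2.03642399e-03] [276.97708318 181.63420652] [276.82580038 199.5547162 ]
```

View pics/w6.png

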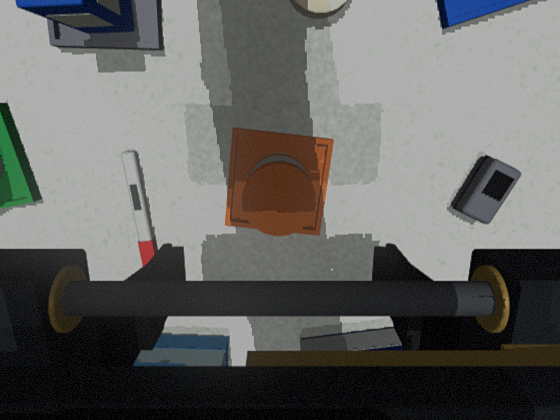

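The tub is centred on orange (lid (279,199), predicted (277,200)). Back to the carton on grey.

Call:
apply_moves([
  {"translation": [-0.03, -0.028, 0.01], "turn": [0, 0, 0.03], "hand": 0.087},
  {"translation": [-0.034, -0.03, 0], "turn": [0, 0, 0], "hand": 0.087},
  {"translation": [-0.034, -0.03, 0], "turn": [0, 0, 0], "hand": 0.087},
  {"translation": [-0.034, -0.03, 0], "turn": [0, 0, 0], "hand": 0.087},
  {"translation": [-0.03, -0.025, 0], "turn": [0, 0, 0], "hand": 0.087},
])

```text
time: 23.9
ee_pos: [0.4639, -0.0637, 0.2256]
eef_rot: [-0.001, 1.0, -0.0, -0.006]
ft_force: [1.4, -1.0, 0.2]
width: 0.0868
```

Call:
apply_moves([
  {"translation": [0, 0, 0], "turn": [0, 0, 0], "hand": 0.087},
])

```text
time: 24.0
ee_pos: [0.4604, -0.0673, 0.2247]
eef_rot: [0.002, 1.0, -0.0, -0.007]
ft_force: [0.2, -0.0, -0.1]
width: 0.0871
```

Run:
```python
from h import *
c=calibration('wrist');im=snap('wrist','w7.png')
s=readout.read_state();print(s['ee_pos'],s['eef_rot'],w2px(c,(.463,-.065,.101)))
hsv=cv2.cvtColor(im,cv2.COLOR_RGB2HSV);m=cv2.inRange(hsv,np.array([100,100,70]),np.array([130,255,255]))
m[245:]=0
n,l,st,ce=cv2.connectedComponentsWithStats(m)
for i in range(1,n):
    if st[i,4]>300:
        r=cv2.minAreaRect(np.argwhere(l==i)[:,::-1].astype(np.float32)); print(st[i],r,px2w(c,*r[0],.101))
```

```text
[ 0.46180347 -0.06551506  0.22466827] [ 9.58069320e-04  9.99975346e-01  8.72419713e-05 -6.95577614e-03] [280.58587562 210.76049854]
[ 250  171   60   74 3439] ((279.5, 207.49996948242188), (58.99999237060547, 72.99998474121094), 0.0) [ 0.46048776 -0.0658025   0.101     ]
```

View pics/w7.png

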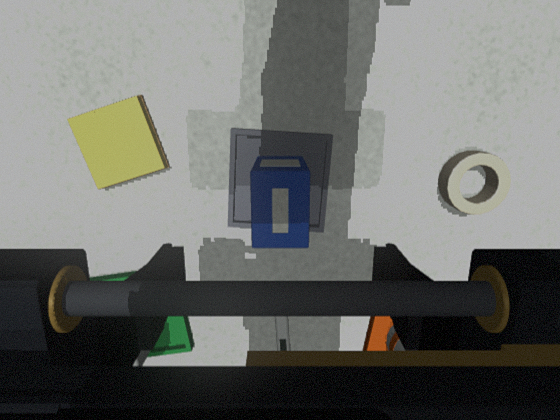

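The carton is upright at (280,208), so (0.461,-0.066), yaw 0. Descend.

Call:
apply_moves([
  {"translation": [0, 0, -0.04], "turn": [0, -0.01, 0], "hand": 0.087},
  {"translation": [0, 0, -0.04], "turn": [0, 0, 0], "hand": 0.087},
  {"translation": [0, 0, -0.035], "turn": [0, 0, 0], "hand": 0.087},
  {"translation": [0, 0, -0.025], "turn": [0, 0, 0], "hand": 0.087},
  {"translation": [0, 0, 0], "turn": [0, 0, 0], "hand": 0.087},
])

```text
time: 24.55
ee_pos: [0.4624, -0.0619, 0.0779]
eef_rot: [-0.002, 1.0, 0.0, -0.002]
ft_force: [-0.3, 0.3, 0.6]
width: 0.0871
```

Call:
apply_moves([
  {"translation": [-0.001, -0.004, -0.008], "turn": [0, -0.002, 0], "hand": 0.087},
  {"translation": [0, 0, -0.006], "turn": [0, 0, 0], "hand": 0.087},
  {"translation": [0, 0, 0], "turn": [0, 0, 0], "hand": 0.087},
])

```text
time: 24.85
ee_pos: [0.4629, -0.0653, 0.0641]
eef_rot: [-0.002, 1.0, 0.0, -0.0]
ft_force: [-1.4, 0.4, 0.1]
width: 0.0873
```

Call:
apply_moves([
  {"translation": [0, 0, 0], "turn": [0, 0, 0], "hand": 0.03},
  {"translation": [0, 0, 0], "turn": [0, 0, 0], "hand": 0.03},
  {"translation": [0, 0, 0], "turn": [0, 0, 0], "hand": 0.03},
  {"translation": [0, 0, 0], "turn": [0, 0, 0], "hand": 0.03},
  {"translation": [0, 0, 0], "turn": [0, 0, 0], "hand": 0.03},
])

```text
time: 25.35
ee_pos: [0.465, -0.0652, 0.0668]
eef_rot: [-0.002, 1.0, 0.001, 0.002]
ft_force: [0.0, 0.2, 0.2]
width: 0.055
```

Call:
apply_moves([
  {"translation": [0, 0, 0], "turn": [0, 0, 0], "hand": 0.03},
  {"translation": [0, 0, 0], "turn": [0, 0, 0], "hand": 0.03},
  {"translation": [0, 0, 0], "turn": [0, 0, 0], "hand": 0.03},
  {"translation": [0, 0, 0], "turn": [0, 0, 0], "hand": 0.03},
])

```text
time: 25.75
ee_pos: [0.4651, -0.0653, 0.067]
eef_rot: [-0.002, 1.0, 0.001, 0.003]
ft_force: [1.2, -0.5, -0.2]
width: 0.044
```

Call:
apply_moves([
  {"translation": [0, 0, 0.015], "turn": [0, 0, 0], "hand": 0.03},
  {"translation": [0, 0, 0.025], "turn": [0, 0, 0], "hand": 0.03},
  {"translation": [0, 0, 0.025], "turn": [0, 0.003, 0], "hand": 0.03},
  {"translation": [0, 0, 0.02], "turn": [0, 0, 0], "hand": 0.03},
  {"translation": [0, 0.02, 0], "turn": [0, 0, 0.04], "hand": 0.03},
])

```text
time: 26.25
ee_pos: [0.4626, -0.0471, 0.1532]
eef_rot: [-0.021, 1.0, -0.0, -0.002]
ft_force: [0.2, 0.2, -3.0]
width: 0.0441
```

Call:
apply_moves([
  {"translation": [0, 0.035, 0], "turn": [0, 0, 0.05], "hand": 0.03},
  {"translation": [0, 0.04, 0], "turn": [0, 0, 0.05], "hand": 0.03},
  {"translation": [0, 0.04, 0], "turn": [0, 0, 0.05], "hand": 0.03},
  {"translation": [0, 0.04, 0], "turn": [0, 0, 0.05], "hand": 0.03},
  {"translation": [0, 0.04, 0], "turn": [0, 0, 0], "hand": 0.03},
])

```text
time: 26.75
ee_pos: [0.4594, 0.1548, 0.1508]
eef_rot: [-0.125, 0.992, -0.0, -0.003]
ft_force: [0.9, -1.1, -0.7]
width: 0.0443
```

Call:
apply_moves([
  {"translation": [-0.005, 0.04, 0], "turn": [0, 0, 0], "hand": 0.03},
  {"translation": [-0.005, 0.035, 0], "turn": [0, 0, 0], "hand": 0.03},
  {"translation": [0, 0.025, 0], "turn": [0, 0, 0], "hand": 0.03},
  {"translation": [0, 0, 0], "turn": [0, 0, 0], "hand": 0.03},
])

```text
time: 27.15
ee_pos: [0.4427, 0.2679, 0.1468]
eef_rot: [-0.132, 0.991, 0.001, -0.005]
ft_force: [-0.4, -0.6, -1.5]
width: 0.0438
```

Call:
apply_moves([
  {"translation": [0.001, 0, -0.025], "turn": [0, -0.008, 0], "hand": 0.03},
  {"translation": [0, 0, -0.025], "turn": [0, 0, 0], "hand": 0.03},
  {"translation": [0, 0, -0.012], "turn": [0, 0, 0], "hand": 0.03},
  {"translation": [0, 0, 0], "turn": [0, 0, 0], "hand": 0.03},
])

```text
time: 27.55
ee_pos: [0.4408, 0.2687, 0.0805]
eef_rot: [-0.135, 0.991, -0.001, -0.003]
ft_force: [-0.8, -1.3, -2.0]
width: 0.0437
```

Call:
apply_moves([
  {"translation": [0.003, -0.001, -0.006], "turn": [0, -0.005, 0], "hand": 0.03},
  {"translation": [0, 0, -0.004], "turn": [0, 0, 0], "hand": 0.03},
  {"translation": [0, 0, 0], "turn": [0, 0, 0], "hand": 0.03},
])

```text
time: 27.85
ee_pos: [0.4448, 0.2674, 0.0712]
eef_rot: [-0.135, 0.991, -0.001, 0.0]
ft_force: [0.3, -0.4, -2.1]
width: 0.0439
```

Call:
apply_moves([
  {"translation": [0, 0, -0.002], "turn": [0, 0, 0], "hand": 0.03},
  {"translation": [0, 0, -0.0015], "turn": [0, 0, 0], "hand": 0.03},
  {"translation": [0, 0, -0.001], "turn": [0, 0, 0], "hand": 0.03},
])

```text
time: 28.15
ee_pos: [0.4457, 0.2678, 0.0679]
eef_rot: [-0.135, 0.991, 0.0, 0.001]
ft_force: [-0.1, 0.4, -1.8]
width: 0.0439
```

Call:
apply_moves([
  {"translation": [-0.002, 0, -0.001], "turn": [0, 0.001, 0], "hand": 0.03},
  {"translation": [0, 0, -0.001], "turn": [0, 0, 0], "hand": 0.03},
])

```text
time: 28.35
ee_pos: [0.444, 0.2679, 0.067]
eef_rot: [-0.135, 0.991, 0.0, 0.001]
ft_force: [-7.7, -5.1, 19.9]
width: 0.0437
```

Contact; release and retreat well clear.

Call:
apply_moves([
  {"translation": [0, 0, 0.0005], "turn": [0, 0, 0], "hand": 0.087},
  {"translation": [0, 0, 0], "turn": [0, 0, 0], "hand": 0.087},
  {"translation": [0, 0, 0], "turn": [0, 0, 0], "hand": 0.087},
  {"translation": [0, 0, 0], "turn": [0, 0, 0], "hand": 0.087},
  {"translation": [0, 0, 0], "turn": [0, 0, 0], "hand": 0.087},
])

```text
time: 28.85
ee_pos: [0.4442, 0.2685, 0.0683]
eef_rot: [-0.135, 0.991, 0.001, 0.002]
ft_force: [0.8, 0.7, 0.0]
width: 0.0762
```

Call:
apply_moves([
  {"translation": [0, 0, 0.005], "turn": [0, 0, 0], "hand": 0.087},
  {"translation": [0, 0, 0.04], "turn": [0, 0, 0], "hand": 0.087},
  {"translation": [0, 0, 0.045], "turn": [0, 0, 0], "hand": 0.087},
  {"translation": [0, 0, 0.045], "turn": [0, 0, 0], "hand": 0.087},
  {"translation": [0, 0, 0.04], "turn": [0, 0, 0], "hand": 0.087},
])

```text
time: 29.35
ee_pos: [0.44, 0.2655, 0.2443]
eef_rot: [-0.135, 0.991, -0.002, -0.003]
ft_force: [0.4, 0.5, -1.1]
width: 0.0867
```

Call:
apply_moves([
  {"translation": [-0.03, 0.04, 0], "turn": [0, 0, 0], "hand": 0.087},
  {"translation": [-0.03, 0.045, 0], "turn": [0, 0, 0], "hand": 0.087},
  {"translation": [-0.03, 0.045, 0], "turn": [0, 0, 0], "hand": 0.087},
  {"translation": [-0.03, 0.045, 0], "turn": [0, 0, 0], "hand": 0.087},
  {"translation": [0, 0, 0], "turn": [0, 0, 0], "hand": 0.087},
])

```text
time: 29.85
ee_pos: [0.3235, 0.4375, 0.2549]
eef_rot: [-0.131, 0.991, 0.003, 0.003]
ft_force: [-0.6, -0.6, -0.3]
width: 0.0875
```

Run:
```python
from h import *
c=calibration('top');im=snap('top','t4.png')
for p in[(.4405,.266,.014),(.4405,.266,.101)]:print(w2px(c,p))
cv2.imwrite('pics/crop4.png',np.clip(cv2.resize(im[125:265,180:420],(792,462),interpolation=cv2.INTER_CUBIC)[:,:,::-1]*1.6,0,255).astype(np.uint8))
hsv=cv2.cvtColor(im,cv2.COLOR_RGB2HSV)
```

```text
[217.33588924 220.3404091 ]
[212.67866911 218.64025115]
```

View pics/crop4.png

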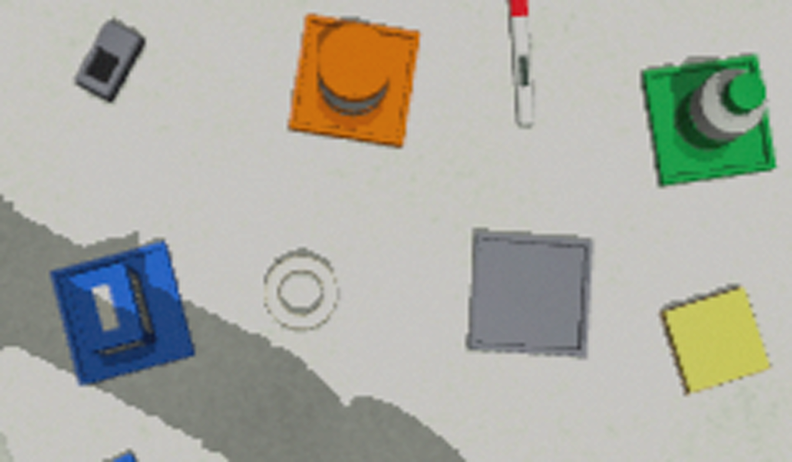

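All three are upright on their own trays and grey is empty. The carton panel at crop (106,307) is within about 1 mm of centre, and the bystanders are unmoved.

```bash
python3 -c "
from bench import order
print(order.close_job())"
```

```text
the job is handed in; nothing more can be done
None
```

The job is done and handed in at about 30 s of the 115 s allowed. Each supply stands upright on its own tray and the grey tray is empty.

- **Order:** I parked the carton on grey, moved the bottle to green and the tub to orange, then moved the carton to the middle-sized blue tray. That tray measured 96.5 mm, against 138 and 73 mm for the look-alikes.
- **Last checks:** By eye in the last top picture, the carton was about 1 mm from its tray centre. Close-up views just after placing put the tub about 1 mm off and the bottle about 2 mm off. The tape, oximeter and thermometer looked where they were at the start.
- **What went wrong:** The bottle first landed about 5 mm off centre, so I regrasped it and moved it. Setting it down that first time also pressed it onto its tray with about 29 N at the wrist. Nothing tipped.

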